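Load the mask eyes and lock the painting board

ROBOT

A 7-joint arm with a two-finger parallel gripper is mounted at the origin on the work surface. World frame = base frame: x ahead of the robot, y to its left, z up, the work surface at z = 0. Lengths are in m, angles in degrees, forces in N, time in s.
With the tool pointing down it reaches from about 0.425 to 0.875 m from the base axis. Payload 4.7 kg.
Tool frame: the origin (TCP) lies midway between the tips of the shut fingers; the grasp point (between the pads) lies 19 mm behind it (manip.grasp_offset is the distance from the TCP to the grasp point, in m); z points along the fingers, y is the line along which they close (so a half turn about z gives the same grasp; the last joint's range is limited). The gripper opens to 87 mm and grips with 3 to 60 N. Pads are 19 mm wide; open, the fingers measure 117 mm over their backs; the gripper's body (75 mm by 190 mm) begins 51 mm behind the grasp point.
Start: joints at [-74.994, 18.392, -4.016, 83.108, 1.295, 78.541, -3.26], TCP at [0.159, 0.63, 0.223] pointing down, gripper open.
Joint ranges: [-163.93, 163.93], [-17.29, 119.83], [-79.2, 71.16], [3.27, 140.29], [-89.18, 269.18], [5.43, 117.66], [-154.24, 154.24]. Speed limits (degrees/s): [147.25, 147.25, 180, 180, 180, 180, 180].

INTERFACE

Orientations are given as [roll, pitch, yaw] about the fixed x, y, z axes, in that order (R = Rz(yaw) Ry(pitch) Rx(roll)).
In Python, from cell import manip gives the robot as it stands.
- The arm moves only by the shell command python3 -m creep 'ROWS'. ROWS is JSON, a list of rows, each a list of 7 numbers: the turn, a rotation vector about the tool's x, y, z in rad, then the shift along the tool's x, y, z in m, then the closure, from 0 (fully open) to 1 (shut). In form: [[rx, ry, rz, x, y, z, claw], ...]. A call has 1 to 20 rows; each row shifts and turns the commanded pose from where the row before left it, along the tool's axes as they then stand; what a row does not reach is not made up. A row lasts 1/12 s, in which the tool goes at most 41.7 mm and 7.16 degrees, less where a joint would pass 70% of its speed; a pose out of reach is approached as far as the arm can. A call with a gripper value outside its range is refused whole. The fingers move at their own pace and stop on an object; the grip force is fixed at half the most. Time passes only in rows, so rows that do not move let the fingers close. It gives the time, the measured TCP pose, the force, the opening and the grip force at its end, in the units of the state.
- manip.read_state(): the state, without advancing time (a new reading comes with each control period).
- manip.grab_frame(name): name is "scene" or "top"; returns (picture, depth): 400x640x3 uint8, blue, green, red; 400x640 float32, m along the optical axis (not along the pixel's ray), 0 where there is no reading.
- manip.camera_model(name): a dict with "fov_y" (degrees; the focal length in pixels is half the picture's height over the tangent of half this angle, whatever the lens; pixels are square), "cx", "cy" (the principal point, pixels), "distortion" ([k1, k2, p1, p2, k3] as OpenCV has them; the pictures are not rectified), "cam_to_world" (4x4, takes a point from camera to world coordinates). Camera axes: x right, y down, z forward; pixel columns grow to the right and rows downward; lengths in m; the calibration is good to about 2 mm. A picture is of the moment at which its call begins. camera_model takes no time and is no camera call.
- manip.finish_job(): hands the job in; it is judged then, once.
The state is a dict: "clock": time; "qpos": joint angles; "qd": joint speeds; "joint_torque": joint torques, N m; "position": TCP position; "orientation": TCP orientation; "wrist_force": force on the tool from outside, world axes, zero at the start; "ft_torque": the same for the moment, N m; "width": finger opening in m; "gripper_force": force on a finger pad.
Only numpy, scipy, OpenCV 4.12 (cv2) and the standard library are available. Lean on these libraries where they do the work, as an engineer would, in place of code of your own. Each camera call takes 0.05 s, during which the arm holds its last target. There are 200 camera calls.

TASK

Put one mask eye into each of the three wells of the plywood painting board, iris up. When all three sit in their wells, take the orange flat screwdriver, find the slot of the board's brass lock screw with its blade and turn the screw a full quarter turn clockwise to its stop, using only the driver on the screw; then stand the driver back in its wooden block and let go. Do not push the paint jar, the paint can or the loose offcut out of place.

Things in the scene. Friction and masses are not known exactly. Their poses are not given: they have to be found in the camera images.
- board: fixed plywood painting board 200 x 200 x 30 mm lying on the table; origin under its centre, x and y along its edges, z up. Wells and lock lie at its four corners, 95 mm apart: wells at (-47.5, +47.5), (+47.5, +47.5), (-47.5, -47.5) mm, lock at (+47.5, -47.5) mm
- board_hole0 (a point): centre of the mouth of a through well, 41 mm diameter, in the board's top face 30 mm above the table; an eye seated in it sinks about 9 mm, its centre then 21 mm above the mouth
- board_hole1 (a point): centre of the mouth of a through well, 41 mm diameter, in the board's top face 30 mm above the table; an eye seated in it sinks about 9 mm, its centre then 21 mm above the mouth
- board_hole2 (a point): centre of the mouth of a through well, 41 mm diameter, in the board's top face 30 mm above the table; an eye seated in it sinks about 9 mm, its centre then 21 mm above the mouth
- eye_a_center (a point): centre of a white 60 mm wooden ball (a mask eye, about 80 g) with an amber and black iris on top (+z of the ball) and a small 24 mm flat underneath on which it stands; 27.5 mm above the table at the start, 57.5 mm tall overall. Any eye may go in any well
- eye_b_center (a point): centre of a white 60 mm wooden ball (a mask eye, about 80 g) with an amber and black iris on top (+z of the ball) and a small 24 mm flat underneath on which it stands; 27.5 mm above the table at the start, 57.5 mm tall overall. Any eye may go in any well
- eye_c_center (a point): centre of a white 60 mm wooden ball (a mask eye, about 80 g) with an amber and black iris on top (+z of the ball) and a small 24 mm flat underneath on which it stands; 27.5 mm above the table at the start, 57.5 mm tall overall. Any eye may go in any well
- driver_grip (a point): centre of the driver's orange handle, a 38 x 38 x 80 mm square bar (flats facing its x and y), its length along z. At the start the driver stands upright in its block, blade down, this point 120 mm above the table, its top 40 mm higher. About 160 g
- driver_tip (a point): centre of the driver's blade tip, 115 mm straight below the handle's centre; the flat blade is 24 mm wide along the driver's x, 5 mm thick along its y, 20 mm high; above it is a 14 mm round shank up to the handle's shoulder 75 mm above the tip
- holder_mouth (a point): centre of the top of the fixed wooden driver block, 85 x 85 x 80 mm; here is the mouth of its upright 31 mm round through hole with a 3 mm chamfer, 80 mm above the table; the driver hangs in it by the handle's shoulder, in any yaw
- lock_mouth (a point): centre of the top of the lock, 44 mm above the table, with the board's axes. A 14 mm high grey collar (78 mm outside, 54 mm inside) stands round a 51 mm brass screw head with its top 0.5 mm below this point. The head is sprung: it yields downward up to 7 mm (about 1 N to start, 6 N at the end of its travel) and rises again when the blade drops into the slot
- slot_middle (a point): middle of the screw's slot, level with the head's top, with the board's axes (not the slot's). The straight slot is 31 mm long, 9 mm wide, 8.5 mm deep, closed at both ends. At the start it points within 23 degrees either way of the board's x axis: its true direction is not given and must be felt for with the blade or seen
- screw (a joint): angle turned by the lock screw since the start, rad: 0 unlocked (start), grows clockwise seen from above, hard stop at 1.57 = locked. It stays where it is left; friction 0.12 N m. It does not tell where the slot points at the start
- paint_jar_center (a point): paint jar with a red lid, 56 mm diameter, 68 mm tall; point at its centre
- paint_can_center (a point): paint can with a blue band, 68 mm diameter, 75 mm tall; point at its centre
- offcut_center (a point): loose wooden offcut 110 x 60 x 35 mm lying flat; point at its centre
There are look-alikes about, which are no part of the job. What is shaped like the part that bears eye_c_center but purple or turquoise is not meant.

How it is judged:
By the outcome, as a careful person would: the job done as asked, in the order asked, and still so for the second after the job is handed in, with the robot touching nothing.
It also fails if it takes over 72 s, if anything falls off the work surface, if the arm or the gripper's body presses on something with over 40 N, if the wrist force passes 120 N, or if a joint passes its speed limit or range.

## Working session

There is one attempt and no reset: what is moved stays moved. The work goes in short steps, Python scripts to look and compute and a shell command to move; the robot and the scene stay as the last step left them, time stands still between calls to the robot, and variables do not carry over. Pictures are saved under pics/ and viewed, at most 10 in all, crops included, and the job is handed in when it is done.

```bash
ls; mkdir -p pics
python3 - <<'E'
from cell import manip
import cv2,numpy as np
print(manip.read_state(), manip.grasp_offset)
for n in("scene","top"):
    im,d=manip.grab_frame(n); cv2.imwrite(f"pics/{n}0.png",im); np.savez(f"{n}0.npz",im=im,d=d)
    print(n,manip.camera_model(n))
E
```

```text
pics
{'clock': 0.0, 'qpos': array([-74.99403603,  18.43895033,  -4.01828024,  83.17568127,
         1.2957828 ,  78.5403104 ,  -3.2616343 ]), 'qd': array([-0.05955723,  0.06180273, -0.09668565,  0.09834729,  0.00507108,
        0.11087858,  0.08202868]), 'joint_torque': array([ 7.06079463e-04, -4.91303444e+01, -4.03353274e-01, -3.12524414e+01,
       -6.37616334e-02,  4.37788549e-02,  1.67273074e-04]), 'position': array([0.1593172 , 0.62959712, 0.2214563 ]), 'orientation': array([-1.79890358e+02,  5.67795445e-03,  1.65804939e+02]), 'wrist_force': array([-0.77318919, -0.61105591,  0.79087124]), 'ft_torque': array([-0.01986755,  0.034063  ,  0.04071789]), 'gripper_force': 0.0, 'width': 0.08732309157113317} 0.0187
scene {'fov_y': 49.4802224269998, 'cx': 316.7289741434278, 'cy': 195.16541681118798, 'distortion': array([-0.10144793,  0.        ,  0.        ,  0.        ,  0.        ]), 'cam_to_world': array([[-0.66597454,  0.55233635, -0.5014005 ,  1.14356481],
       [ 0.74595996,  0.49728457, -0.44300314,  0.57715095],
       [ 0.00465199, -0.66905352, -0.74319967,  0.95707763],
       [ 0.        ,  0.        ,  0.        ,  1.        ]])}
top {'fov_y': 53.67036096553333, 'cx': 318.3773027896966, 'cy': 203.00395182029868, 'distortion': array([-0.00127208,  0.        ,  0.        ,  0.        ,  0.        ]), 'cam_to_world': array([[ 1.05053534e-02, -9.95106710e-01,  9.82459866e-02,
         4.24020760e-01],
       [-9.99944637e-01, -1.03954697e-02,  1.63029681e-03,
         4.04873798e-02],
       [-6.01006121e-04, -9.82576742e-02, -9.95160825e-01,
         1.31605202e+00],
       [ 0.00000000e+00,  0.00000000e+00,  0.00000000e+00,
         1.00000000e+00]])}
```

View pics/top0.png

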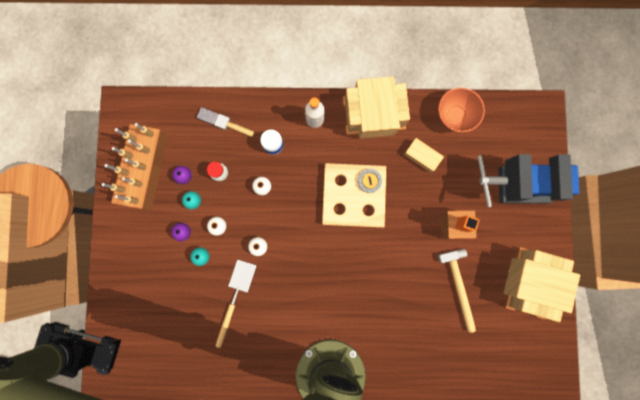

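View pics/scene0.png

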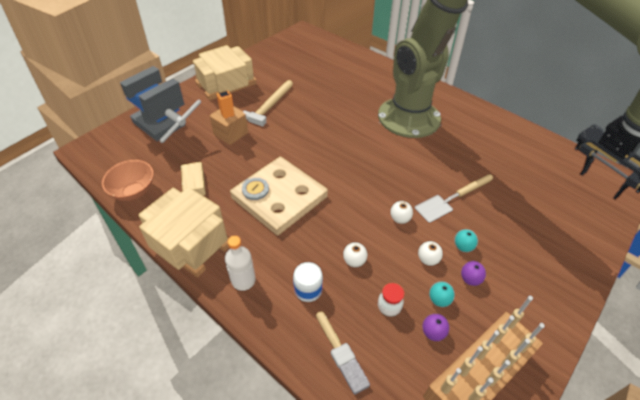

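The top view shows white eyes at (262,186), (217,226) and (257,247). Purple balls sit at (181,175) and (180,232), turquoise ones at (191,200) and (199,257). The board is at (355,195) with its lock at (370,181), and the driver block is at (463,224). The scene view shows the white balls at (402,212), (355,254) and (430,253). The three white ones fit the description; purple and turquoise are the excluded look-alikes. I'll confirm them in an enlarged crop.

```bash
cat > h.py <<'E'
import cv2,numpy as np
from cell import manip
def cam(n):
    m=manip.camera_model(n); f=200/np.tan(np.radians(m['fov_y']/2))
    return np.array([[f,0,m['cx']],[0,f,m['cy']],[0,0,1]]),m['distortion'],m['cam_to_world']
def ray(n,p):
    K,D,T=cam(n); u=cv2.undistortPoints(np.array(p,float).reshape(-1,1,2),K,D)[:,0]
    return T[:3,3],np.c_[u,np.ones(len(u))]@T[:3,:3].T
def plane(n,p,z):
    o,r=ray(n,p); return o+r*((z-o[2])/r[:,2])[:,None]
def proj(n,P):
    K,D,T=cam(n); R=T[:3,:3].T
    return cv2.projectPoints(np.array(P,float).reshape(-1,1,3),cv2.Rodrigues(R)[0],-R@T[:3,3],K,D)[0][:,0]
def tri(p,q):
    o1,r1=ray('top',p);o2,r2=ray('scene',q);r1,r2=r1[0],r2[0]
    s=np.linalg.lstsq(np.c_[r1,-r2],o2-o1,rcond=None)[0]
    a,b=o1+s[0]*r1,o2+s[1]*r2; return (a+b)/2,np.linalg.norm(a-b)
def blobs(mask,lo,hi):
    n,l,s,c=cv2.connectedComponentsWithStats(mask.astype(np.uint8))
    return [(c[i].round(2).tolist(),s[i].tolist()) for i in range(1,n) if lo<s[i,4]<hi]
E
python3 - <<'E'
from h import *
for n in("top","scene"):
    im=np.load(f"{n}0.npz")["im"]; hsv=cv2.cvtColor(im,cv2.COLOR_BGR2HSV)
    w=((hsv[...,1]<75)&(hsv[...,2]>120)).astype(np.uint8)
    print(n,"white");
    for c,s in blobs(w,60,1200):
        # filled contour
        x,y,ww,hh,a=s
        if 10<ww<40 and 10<hh<60: 
            cn,_=cv2.findContours(w[y:y+hh,x:x+ww].copy(),cv2.RETR_EXTERNAL,cv2.CHAIN_APPROX_NONE)
            cc,r=cv2.minEnclosingCircle(max(cn,key=len)); C=(cc[0]+x,cc[1]+y)
            print(np.round(C,2),round(r,2),s,plane(n,C,.0275)[0].round(4))
    # orange handle, board
    o=(hsv[...,0]<16)&(hsv[...,1]>190)&(hsv[...,2]>170); print("orange",blobs(o,20,800))
    b=(hsv[...,0]>14)&(hsv[...,0]<28)&(hsv[...,1]>50)&(hsv[...,1]<160)&(hsv[...,2]>170); print("wood",blobs(b,300,9000))
t=np.load("top0.npz")["im"];s=np.load("scene0.npz")["im"]
def crop(i,x,y,w,h,k): return cv2.resize(i[y:y+h,x:x+w],(w*k,h*k),interpolation=cv2.INTER_CUBIC)
A=np.hstack([crop(t,165,155,110,110,3),crop(s,335,190,150,110,3)[:, :450]])
B=np.hstack([crop(t,318,160,72,72,3),crop(s,228,150,104,72,3),crop(t,435,200,60,72,3)])
W=max(A.shape[1],B.shape[1]);pad=lambda q:cv2.copyMakeBorder(q,0,0,0,W-q.shape[1],0)
cv2.imwrite("pics/crop1.png",np.vstack([pad(A),pad(B)]))
E
```

```text
top white
[315.17 113.88] 12.82 [305, 102, 20, 25, 355] [0.8511 0.0565 0.0275]
[213.  117.5] 16.19 [197, 108, 33, 21, 387] [0.8352 0.3984 0.0275]
[270.99 139.68] 11.5 [260, 129, 23, 23, 396] [0.7614 0.2025 0.0275]
[484. 181.] 25.71 [478, 156, 30, 51, 365] [ 0.6297 -0.5021  0.0275]
[218.5 172. ] 8.9 [213, 164, 15, 17, 95] [0.6506 0.3734 0.0275]
[261.25 185.72] 9.34 [252, 177, 19, 18, 237] [0.6064 0.2311 0.0275]
[216.19 225.58] 9.51 [207, 217, 19, 19, 243] [0.4739 0.3747 0.0275]
[257.25 246.32] 9.49 [248, 237, 19, 19, 246] [0.4081 0.2392 0.0275]
[452.87 255.66] 13.93 [439, 249, 28, 14, 244] [ 0.3847 -0.3939  0.0275]
[240.4  282.67] 22.92 [228, 260, 29, 45, 645] [0.2915 0.2904 0.0275]
[ 67.45 379.35] 16.46 [51, 370, 31, 21, 290] [-0.0135  0.8248  0.0275]
orange [([213.87, 168.71], [207, 161, 15, 15, 175]), ([466.61, 224.94], [463, 216, 11, 16, 54])]
wood [([377.44, 103.31], [324, 75, 86, 58, 3000]), ([610.37, 117.27], [573, 76, 67, 94, 1685]), ([424.24, 154.15], [406, 138, 38, 33, 642]), ([352.4, 196.62], [322, 164, 64, 63, 3085]), ([4.35, 225.43], [0, 194, 11, 69, 651]), ([548.13, 285.
[... 1161 characters left out ...]
51, 999] [0.8399 0.4092 0.0275]
[475.  354.5] 10.4 [469, 346, 15, 18, 98] [0.6362 0.6006 0.0275]
[503. 366.] 8.6 [497, 359, 14, 15, 93] [0.6191 0.6621 0.0275]
[455.5 374.5] 7.91 [450, 368, 12, 14, 75] [0.7038 0.5902 0.0275]
[486.5 384.5] 9.3 [479, 377, 15, 16, 100] [0.6793 0.6533 0.0275]
orange []
wood [([52.05, 5.29], [14, 0, 76, 17, 686]), ([223.98, 64.96], [192, 45, 60, 47, 1690]), ([91.68, 74.57], [28, 49, 131, 49, 1194]), ([273.81, 96.76], [255, 80, 38, 35, 322]), ([55.78, 118.98], [38, 103, 40, 36, 317]), ([282.67, 193.33], [230, 157, 98, 73, 3360]), ([181.53, 213.78], [139, 162, 84, 101, 4346]), ([328.45, 329.5], [317, 312, 25, 37, 337]), ([486.32, 362.15], [431, 313, 111, 87, 3442])]
```

View pics/crop1.png

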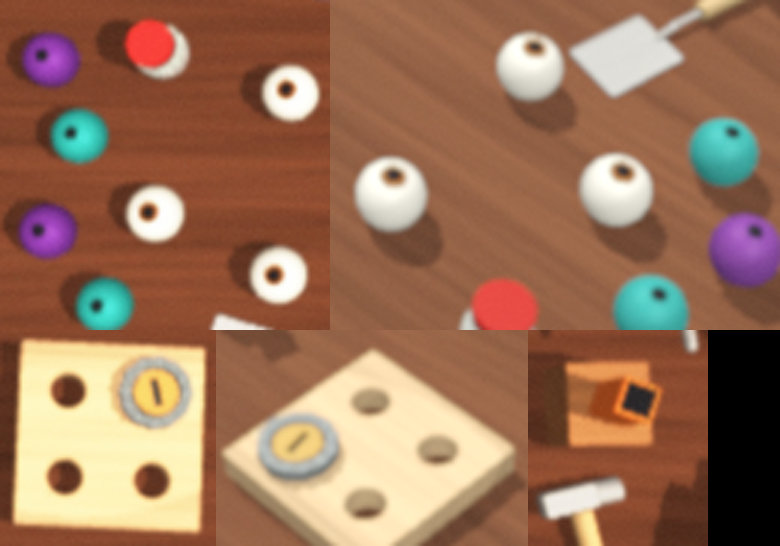

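The crop confirms three white eyes with an amber iris. The jar's red lid is near (217,171). The lock slot runs almost along image-vertical (world x), and the driver handle is rotated in its block. Now I'll measure the board, wells, lock, slot and driver.

Run:
```python
from h import *
I={n:np.load(f"{n}0.npz")["im"] for n in("top","scene")};H={n:cv2.cvtColor(I[n],cv2.COLOR_BGR2HSV) for n in I}
def show(n,mask,box,z,lo,hi,lab):
    x,y,w,h=box; m=np.zeros(mask.shape,np.uint8); m[y:y+h,x:x+w]=mask[y:y+h,x:x+w]
    for c,s in blobs(m,lo,hi): print(n,lab,c,s,plane(n,c,z)[0].round(4))
    return m
for n,bb,hb in(("top",(315,155,80,80),(450,205,40,40)),("scene",(222,148,112,90),(205,80,50,70))):
    h=H[n]; 
    wood=(h[...,0]>12)&(h[...,0]<30)&(h[...,2]>150)&(h[...,1]<175)
    m=show(n,wood,bb,.03,500,9000,"board")
    cn=max(cv2.findContours(m,cv2.RETR_EXTERNAL,cv2.CHAIN_APPROX_NONE)[0],key=cv2.contourArea)
    # rectify hull to plane z=.03 then minAreaRect (mm)
    hull=cv2.convexHull(cn)[:,0].astype(float)
    P=plane(n,hull,.03)[:,:2]*1000
    if n=="top": print("rect",cv2.minAreaRect(P.astype(np.float32)))
    show(n,h[...,2]<(140 if n=="top" else 165),(bb[0]+10,bb[1]+5,bb[2]-20,bb[3]-12),.03,15,400,"dark")
    show(n,(h[...,1]<70)&(h[...,2]<215),bb,.044,20,500,"collar")
    show(n,(h[...,0]>10)&(h[...,0]<30)&(h[...,1]>120)&(h[...,2]>150),bb,.0435,20,500,"brass")
    show(n,h[...,2]<70,hb,.16,5,300,"black top")
    show(n,(h[...,0]<14)&(h[...,1]>200)&(h[...,2]>120),hb,.16,5,400,"orange")
    show(n,(h[...,0]<18)&(h[...,1]>100)&(h[...,2]>110),hb,.08,20,1900,"block")
d=np.load("top0.npz")["d"]; print(d[205:245:3,446:482:3].round(2))
t,s=I["top"],I["scene"]
def crop(i,x,y,w,h,k): return cv2.resize(i[y:y+h,x:x+w],(w*k,h*k),interpolation=cv2.INTER_CUBIC)
cv2.imwrite("pics/crop2.png",np.vstack([np.hstack([crop(t,355,166,30,30,9),crop(s,240,172,32,30,9)]),np.hstack([crop(t,443,203,40,38,7),crop(s,208,84,40,60,7)[-266:] if 0 else crop(s,205,85,40,38,7)])[:, :558] if 0 else cv2.copyMakeBorder(np.hstack([crop(t,443,203,39,38,7),crop(s,208,86,40,38,7)]),0,0,0,5,0)[:,:558]]))
```

```text
top board [354.27, 194.9] [322, 163, 65, 65, 3587] [ 0.5789 -0.0747  0.03  ]
rect ((579.786376953125, -74.71367645263672), (205.95216369628906, 205.90126037597656), 87.99844360351562)
top dark [358.68, 161.26] [325, 160, 60, 5, 198] [ 0.6909 -0.0891  0.03  ]
top dark [340.62, 179.99] [336, 176, 10, 9, 72] [ 0.6278 -0.0297  0.03  ]
top dark [339.73, 208.48] [336, 204, 9, 10, 73] [ 0.5338 -0.0273  0.03  ]
top dark [368.66, 209.8] [365, 205, 9, 10, 74] [ 0.5304 -0.1217  0.03  ]
top dark [336.09, 226.82] [325, 226, 27, 2, 33] [ 0.4738 -0.0158  0.03  ]
top collar [368.74, 180.5] [358, 169, 24, 24, 225] [ 0.6248 -0.1204  0.044 ]
top brass [358.85, 195.96] [322, 162, 65, 66, 280] [ 0.574  -0.0883  0.0435]
top brass [369.65, 180.31] [362, 173, 16, 15, 173] [ 0.6256 -0.1234  0.0435]
top brass [338.23, 208.73] [334, 203, 11, 12, 26] [ 0.5317 -0.0217  0.0435]
top brass [367.08, 208.58] [363, 204, 12, 12, 24] [ 0.5332 -0.1149  0.0435]
top black top [471.22, 222.94] [467, 219, 9, 9, 54] [ 0.4842 -0.4051  0.16  ]
top orange [461.98, 223.75] [456, 217, 15, 14, 119] [ 0.4816 -0.378   0.16  ]
top blo
[... 1333 characters left out ...]
 1.32]
 [1.25 1.24 1.24 1.24 1.24 1.24 1.24 1.24 1.24 1.24 1.32 1.32]
 [1.25 1.24 1.24 1.24 1.24 1.21 1.18 1.16 1.16 1.24 1.32 1.31]
 [1.25 1.24 1.23 1.24 1.23 1.2  1.17 1.16 1.15 1.16 1.15 1.16]
 [1.26 1.24 1.24 1.23 1.22 1.19 1.16 1.15 1.16 1.16 1.15 1.32]
 [1.26 1.24 1.24 1.23 1.2  1.18 1.16 1.16 1.16 1.15 1.16 1.32]
 [1.25 1.23 1.23 1.23 1.23 1.22 1.2  1.18 1.16 1.15 1.31 1.32]
 [1.26 1.23 1.23 1.23 1.23 1.24 1.23 1.23 1.24 1.23 1.31 1.32]
 [1.25 1.23 1.23 1.23 1.23 1.23 1.23 1.23 1.23 1.23 1.31 1.31]
 [1.31 1.31 1.31 1.31 1.31 1.31 1.31 1.31 1.31 1.31 1.31 1.31]
 [1.31 1.31 1.31 1.31 1.31 1.31 1.31 1.31 1.31 1.31 1.31 1.31]
 [1.31 1.31 1.31 1.31 1.31 1.31 1.31 1.31 1.31 1.3  1.31 1.31]]
```

View pics/crop2.png

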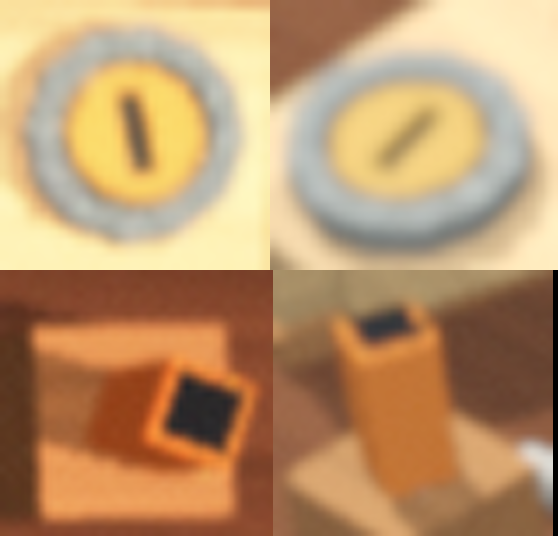

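Run:
```python
from h import *
z9=lambda c,x0,y0,k:((c[0]+.5)/k-.5+x0,(c[1]+.5)/k-.5+y0)
def ang(n,a,b,z): P=plane(n,[a,b],z); d=P[1]-P[0]; return np.degrees(np.arctan2(d[1],d[0])).round(1),np.linalg.norm(d).round(4),P.mean(0).round(4)
print("slot top",ang("top",z9((147,168),355,166,9),z9((128,95),355,166,9),.0435))
print("slot scn",ang("scene",z9((115,165),240,172,9),z9((162,108),240,172,9),.0435))
tc,sc=z9((137,132),355,166,9),z9((138,137),240,172,9)
print("lock",tri(tc,sc),plane("top",tc,.0435),plane("scene",sc,.0435))
# eyes
for p,q in (((261.25,185.72),(354.82,254.35)),((216.19,225.58),(429.97,252.97)),((257.25,246.32),(401.25,211.75))): print("eye",*tri(p,q))
t,s=z9((203,412-270),443,203,7),z9((114,54),208,86,7)
print("driver",tri(t,s),plane("top",t,.16),plane("scene",s,.16))
cs=[z9(c,443,203,7) for c in((165,87),(258,113),(223,197),(147,178))]
P=plane("top",cs,.16); print(P.round(4)); print("edges",[np.degrees(np.arctan2(*(P[(i+1)%4]-P[i])[1::-1])).round(1) for i in range(4)])
# holder
cs=[z9(c,443,203,7) for c in((33,325-270),(222,322-270),(234,515-270),(42,519-270))]
P=plane("top",cs,.08);print("holder",P.round(4),P.mean(0))
# board corners scene, from contours approx
im=np.load("scene0.npz")["im"];h=cv2.cvtColor(im,cv2.COLOR_BGR2HSV)
m=np.zeros(im.shape[:2],np.uint8);m[148:238,222:334]=((h[...,0]>12)&(h[...,0]<30)&(h[...,2]>150)&(h[...,1]<175))[148:238,222:334]
g=cv2.cvtColor(im,cv2.COLOR_BGR2GRAY)
for c in((-.1,-.1),(.1,-.1),(.1,.1),(-.1,.1)):
    a=np.radians(-2);R=np.array([[np.cos(a),-np.sin(a)],[np.sin(a),np.cos(a)]]);w=R@c+[.580,-.0755]
    print("corner pred scene/top",proj("scene",[*w,.03]).round(1),proj("top",[*w,.03]).round(1))
    if c[0]==.1 or 1:
        k=cv2.cornerSubPix(g,proj("scene",[*w,.03]).astype(np.float32).reshape(-1,1,2),(4,4),(-1,-1),(3,30,.01))[0]
        print("  found",k,plane("scene",k,.03)[0].round(4),"pred",w.round(4))
gt=cv2.cvtColor(np.load("top0.npz")["im"],cv2.COLOR_BGR2GRAY)
```

```text
slot top (np.float64(14.4), np.float64(0.0275), array([ 0.6261, -0.124 ,  0.0435]))
slot scn (np.float64(-165.1), np.float64(0.0281), array([ 0.622 , -0.1218,  0.0435]))
lock (array([ 0.62430436, -0.122161  ,  0.04516757]), np.float64(0.0038299398913863108)) [[ 0.62586267 -0.12384     0.0435    ]] [[ 0.62233504 -0.12173241  0.0435    ]]
eye [0.60542641 0.23197066 0.02905544] 0.002620840409483704
eye [0.47297491 0.37548146 0.02976417] 0.003097028584067357
eye [0.40731897 0.24014805 0.02959399] 0.0029987020796446284
driver (array([ 0.48297858, -0.40293812,  0.16423402]), np.float64(0.0038597342543712637)) [[ 0.4845021  -0.40612865  0.16      ]] [[ 0.4786593  -0.40611447  0.16      ]]
[[ 0.5074 -0.3909  0.16  ]
 [ 0.4969 -0.4295  0.16  ]
 [ 0.4617 -0.4138  0.16  ]
 [ 0.4692 -0.3824  0.16  ]]
edges [np.float64(-105.2), np.float64(156.1), np.float64(76.5), np.float64(-12.6)]
holder [[ 0.5269 -0.3619  0.08  ]
 [ 0.5291 -0.4467  0.08  ]
 [ 0.443  -0.4496  0.08  ]
 [ 0.4403 -0.3641  0.08  ]] [ 0.48482396 -0.40556683  0.08      ]
corner pred scene/top [[278.7 156.6]] [[384.2 226.5]]
  found [[279.807   155.97615]] [ 0.4723 -0.1714  0.03  ] pred [ 0.4766 -0.1719]
corner pred scene/top [[228.4 190.5]] [[385.9 165.9]]
  found [[229.46489 190.18626]] [ 0.6736 -0.1773  0.03  ] pred [ 0.6764 -0.1789]
corner pred scene/top [[274.8 228.4]] [[325.4 163.2]]
  found [[275.50394 229.41954]] [0.6845 0.0247 0.03  ] pred [0.6834 0.0209]
corner pred scene/top [[325.5 189.2]] [[322.7 223.7]]
  found [[327.04428 188.7344 ]] [0.4792 0.0301 0.03  ] pred [0.4836 0.0279]
```

White eyes are at about (.605,.232), (.473,.3755) and (.407,.240), with heights within 2 mm of 27.5 mm. Board centre is about (.579,-.0745) with yaw about -1.9°. The wells are at (.533,-.0255), (.628,-.0285) and (.530,-.1205), the lock is at (.6245,-.123), and the slot points at about +14.6° world. Now to move to the first eye.

```bash
cat > go.py <<'E'
import sys,numpy as np
from cell import manip
s=manip.read_state();p=s['position'];y=s['orientation'][2]
def plan(p,y,t):
    x,yy,z,w=t; d=np.array([x,yy,z])-p; a=np.radians(w); r=(y-w+180)%360-180
    print("turn rz",round(np.radians(r),4),"deg",round(r,2)," shift",(d@[np.cos(a),np.sin(a),0]).round(4),(d@[np.sin(a),-np.cos(a),0]).round(4),(-d[2]).round(4),"norm",np.linalg.norm(d).round(3))
    return np.array([x,yy,z]),w
print(round(s['clock'],2),p.round(4),s['orientation'].round(2),"w",s['width'].round(4),"F",s['wrist_force'].round(1),"M",s['ft_torque'].round(3),"j7",s['qpos'][6].round(0))
for a in sys.argv[1:]: p,y=plan(p,y,[float(v) for v in a.split(',')])
E
python3 -m creep '[[0,0,0.1145,0,0,0,0],[0,0,0.1145,0,0,0,0],[0,0,0.1145,0,0,0,0],[0,0,0.1145,0,0,0,0],[0,0,0.1145,0,0,0,0],[0,0,0,-0.0363,0.0051,0.0092,0],[0,0,0,-0.0363,0.0051,0.0092,0],[0,0,0,-0.0363,0.0051,0.0092,0],[0,0,0,-0.0363,0.0051,0.0092,0],[0,0,0,-0.0363,0.0051,0.0092,0],[0,0,0,-0.0363,0.0051,0.0092,0],[0,0,0,-0.0363,0.0051,0.0092,0],[0,0,0,-0.0363,0.0051,0.0092,0],[0,0,0,-0.0363,0.0051,0.0092,0],[0,0,0,-0.0363,0.0051,0.0092,0],[0,0,0,-0.0363,0.0051,0.0092,0],[0,0,0,0,0,0,0],[0,0,0,0,0,0,0]]'; python3 go.py .473,.3755,.009,133
```

```text
clock: 1.6
position: [0.4746, 0.3731, 0.1202]
orientation: [-179.9, 0.1, 132.7]
wrist_force: [-0.1, 1.1, 0.6]
width: 0.0867
gripper_force: 0.0Traceback (most recent call last):
  File "go.py", line 8, in <module>
    print(round(s['clock'],2),p.round(4),s['orientation'].round(2),"w",s['width'].round(4),"F",s['wrist_force'].round(1),"M",s['ft_torque'].round(3),"j7",s['qpos'][6].round(0))
                                                                       ^^^^^^^^^^^^^^^^
AttributeError: 'float' object has no attribute 'round'
```

```bash
sed -i "s/s\['width'\].round(4)/round(float(s['width']),4)/" go.py
python3 -m creep '[[0,0,0,0.003,0.0004,0.03,0],[0,0,0,0,0,0.03,0],[0,0,0,0,0,0.03,0],[0,0,0,0,0,0.021,0],[0,0,0,0,0,0,0],[0,0,0,0,0,0,1],[0,0,0,0,0,0,1],[0,0,0,0,0,0,1],[0,0,0,0,0,0,1],[0,0,0,0,0,0,1],[0,0,0,0,0,0,1],[0,0,0,0,0,0,1],[0,0,0,0,0,0,1]]'; python3 go.py .473,.3755,.15,133 .533,-.0255,.15,133 .533,-.0255,.032,133
```

```text
clock: 2.68
position: [0.4716, 0.3794, 0.0117]
orientation: [179.9, -0.0, 133.0]
wrist_force: [-0.7, -1.2, 5.0]
width: 0.058
gripper_force: 30.0
2.68 [0.4716 0.3794 0.0117] [ 1.799e+02 -1.000e-02  1.330e+02] w 0.058 F [-0.7 -1.2  5. ] M [-0.221  0.239 -0.049] j7 6.0
turn rz -0.0001 deg -0.0  shift -0.0038 -0.0017 -0.1383 norm 0.138
turn rz 0.0 deg 0.0  shift -0.3342 -0.2296 -0.0 norm 0.405
turn rz 0.0 deg 0.0  shift 0.0 0.0 0.118 norm 0.118
```

```bash
python3 -m creep '[[0,0,0,0,0,-0.02,1],[0,0,0,0,0,-0.04,1],[0,0,0,0,0,-0.04,1],[0,0,0,0,0,-0.04,1],[0,0,0,0,0,0,1],[0,0,0,0,0,0,1]]'; python3 go.py .533,-.0255,.15,133 .533,-.0255,.032,133
python3 - <<'E'
from h import *
im,d=manip.grab_frame("scene")
p=manip.read_state()['position'];u=proj("scene",p)[0];x,y=int(u[0])-70,int(u[1])-60
cv2.imwrite("pics/g1.png",cv2.resize(im[y:y+120,x:x+140],None,fx=4,fy=4,interpolation=cv2.INTER_CUBIC));print(u,x,y)
E
```

```text
clock: 3.18
position: [0.4727, 0.3801, 0.1537]
orientation: [179.6, -0.0, 133.0]
wrist_force: [-0.2, 0.7, -0.5]
width: 0.058
gripper_force: 30.0
3.18 [0.4727 0.3801 0.1537] [ 1.7963e+02 -1.0000e-02  1.3299e+02] w 0.058 F [-0.2  0.7 -0.5] M [-0.06   0.045  0.003] j7 4.0
turn rz -0.0001 deg -0.01  shift -0.3378 -0.2325 0.0037 norm 0.41
turn rz 0.0 deg 0.0  shift 0.0 0.0 0.118 norm 0.118
[441.16018148 224.32775978] 371 164
```

View pics/g1.png

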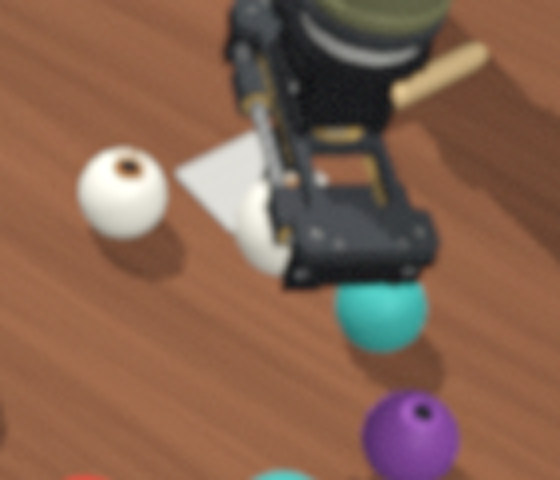

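The crop shows the white eye held between the fingers at about crop (270,225), lifted clear of the table. Carrying it to well 0.

```bash
python3 -m creep '[[0,0,0,-0.0307,-0.0211,0,1],[0,0,0,-0.0307,-0.0211,0,1],[0,0,0,-0.0307,-0.0211,0,1],[0,0,0,-0.0307,-0.0211,0,1],[0,0,0,-0.0307,-0.0211,0,1],[0,0,0,-0.0307,-0.0211,0,1],[0,0,0,-0.0307,-0.0211,0,1],[0,0,0,-0.0307,-0.0211,0,1],[0,0,0,-0.0307,-0.0211,0,1],[0,0,0,-0.0307,-0.0211,0,1],[0,0,0,-0.0307,-0.0211,0,1],[0,0,0,0,0,0,1],[0,0,0,0,0,0,1]]'; python3 go.py .533,-.0255,.045,133;python3 -m creep '[[0,0,0,0,0,0,1]]';python3 go.py .533,-.0255,.045,133
python3 - <<'E'
from h import *
# ball position in hand from both views
for n in("scene","top"):
    im,d=manip.grab_frame(n);cv2.imwrite(f"pics/x_{n}.png",im)
    p=manip.read_state()['position'];u=proj(n,p+[0,0,.019])[0];x,y=int(u[0])-30,int(u[1])-30
    h=cv2.cvtColor(im,cv2.COLOR_BGR2HSV)[y:y+60,x:x+60]
    print(n,u.round(1),[(np.add(c,[x,y]).round(1),s) for c,s in blobs((h[...,1]<60)&(h[...,2]>150),15,900)])
E
```

```text
clock: 4.32
position: [0.5303, -0.0294, 0.1485]
orientation: [-179.8, -0.1, 132.7]
wrist_force: [-0.5, 0.9, -0.2]
width: 0.058
gripper_force: 30.0
4.32 [ 0.5303 -0.0294  0.1485] [-1.7981e+02 -8.0000e-02  1.3267e+02] w 0.058 F [-0.5  0.9 -0.2] M [ 0.027 -0.006 -0.051] j7 46.0
turn rz -0.0058 deg -0.33  shift 0.001 0.0047 0.1035 norm 0.104
clock: 4.4
position: [0.5305, -0.0259, 0.1487]
orientation: [-179.9, -0.1, 133.0]
wrist_force: [-0.1, 0.3, -0.7]
width: 0.0585
gripper_force: 30.0
4.4 [ 0.5305 -0.0259  0.1487] [-1.7988e+02 -1.3000e-01  1.3299e+02] w 0.0585 F [-0.1  0.3 -0.7] M [0.013 0.032 0.03 ] j7 46.0
turn rz -0.0003 deg -0.01  shift -0.0014 0.0021 0.1037 norm 0.104
scene [300.  154.1] []
top [341.3 205.4] [(array([325.9, 215.4]), [14, 37, 3, 7, 16])]
```

```bash
python3 -m creep '[[0,0,0,0,0.003,0.03,1],[0,0,0,0,0,0.035,1],[0,0,0,0,0,0.03,1],[0,0,0,0,0,0.012,1],[0,0,0,0,0,0.003,1],[0,0,0,0,0,0,1],[0,0,0,0,0,0,1]]'; python3 go.py .533,-.0255,.037,133
```

```text
clock: 5.08
position: [0.5352, -0.0239, 0.0418]
orientation: [179.9, 0.1, 133.0]
wrist_force: [-0.6, -0.3, -0.6]
width: 0.0582
gripper_force: 30.0
5.08 [ 0.5352 -0.0239  0.0418] [1.7989e+02 8.0000e-02 1.3305e+02] w 0.0582 F [-0.6 -0.3 -0.6] M [-0.048  0.027 -0.006] j7 50.0
turn rz 0.0008 deg 0.05  shift 0.0003 -0.0027 0.0048 norm 0.005
```

Lower slowly until contact.

```bash
for i in 1 2 3; do python3 -m creep '[[0,0,0,0,0,0.002,1],[0,0,0,0,0,0,1]]'|sed -n 2,4p; done
```

```text
position: [0.535, -0.0242, 0.0398]
orientation: [179.9, 0.1, 133.0]
wrist_force: [-0.4, -0.7, -0.9]
position: [0.5347, -0.0237, 0.0382]
orientation: [179.9, -0.0, 133.0]
wrist_force: [-3.2, 0.7, 9.0]
position: [0.5339, -0.023, 0.0369]
orientation: [179.9, -0.1, 133.0]
wrist_force: [-8.1, 3.2, 17.2]
```

```bash
python3 -m creep '[[0,0,0,0.001,-0.001,-0.002,1],[0,0,0,0,0,0,0.2],[0,0,0,0,0,0,0.1],[0,0,0,0,0,0,0],[0,0,0,0,0,0,0],[0,0,0,0,0,0,0],[0,0,0,0,0,-0.03,0],[0,0,0,0,0,-0.04,0],[0,0,0,0,0,-0.04,0]]'; python3 go.py .605,.232,.13,133 .605,.232,.010,133
```

```text
clock: 6.33
position: [0.5312, -0.0246, 0.1465]
orientation: [-179.8, -0.1, 133.0]
wrist_force: [1.5, 0.2, -0.0]
width: 0.0866
gripper_force: 0.0
6.33 [ 0.5312 -0.0246  0.1465] [-1.7983e+02 -8.0000e-02  1.3298e+02] w 0.0866 F [ 1.5  0.2 -0. ] M [-0.    -0.094 -0.056] j7 46.0
turn rz -0.0004 deg -0.02  shift 0.1373 0.229 0.0165 norm 0.268
turn rz 0.0 deg 0.0  shift 0.0 0.0 0.12 norm 0.12
```

```bash
python3 -m creep '[[0,0,0,0.0196,0.0327,0.0024,0],[0,0,0,0.0196,0.0327,0.0024,0],[0,0,0,0.0196,0.0327,0.0024,0],[0,0,0,0.0196,0.0327,0.0024,0],[0,0,0,0.0196,0.0327,0.0024,0],[0,0,0,0.0196,0.0327,0.0024,0],[0,0,0,0.0196,0.0327,0.0024,0],[0,0,0,0,0,0,0],[0,0,0,0,0,0,0]]'; python3 go.py .605,.232,.010,133
python3 - <<'E'
from h import *
im,d=manip.grab_frame("top"); h=cv2.cvtColor(im,cv2.COLOR_BGR2HSV)
w=((h[...,1]<75)&(h[...,2]>120)).astype(np.uint8);w[:195]=0;w[:,:325]=0;w[225:]=0;w[:,360:]=0
for c in cv2.findContours(w,0,1)[0]:
    if len(c)>8: q,r=cv2.minEnclosingCircle(c);print(q,r,plane("top",q,.051)[0])
cv2.imwrite("pics/e1.png",cv2.resize(im[160:235,318:393],None,fx=5,fy=5,interpolation=cv2.INTER_CUBIC))
E
```

```text
clock: 7.08
position: [0.6054, 0.2355, 0.1282]
orientation: [-179.9, -0.0, 133.3]
wrist_force: [0.2, -1.0, 0.2]
width: 0.0871
gripper_force: 0.0
7.08 [0.6054 0.2355 0.1282] [-1.7992e+02 -5.0000e-02  1.3331e+02] w 0.0871 F [ 0.2 -1.   0.2] M [-0.081 -0.044 -0.027] j7 26.0
turn rz 0.0054 deg 0.31  shift -0.0023 -0.0027 0.1182 norm 0.118
(342.0, 208.0) 21.401033401489258 [ 0.5335822  -0.03346849  0.051     ]
```

View pics/e1.png

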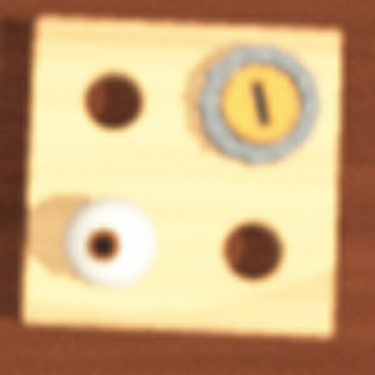

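The crop shows eye 1 seated in well 0 at crop (110,242). Its iris is at (102,245), which means it leans roughly 15°; I'll straighten it later. TCP readings carry about 2 mm of noise, so I'll average several before grasping.

```bash
cat > av.py <<'E'
import sys,re,numpy as np
t=sys.stdin.read(); g=lambda k:np.array([[float(v) for v in m.split(',')] for m in re.findall(k+r': \[(.*?)\]',t)])
P=g('position');print(P.mean(0).round(4),P.std(0).round(4),"ypr",g('orientation')[-1],"F",g('wrist_force').mean(0).round(1),re.findall('width: .*',t)[-1],re.findall('clock: .*',t)[-1])
import subprocess;m=P.mean(0)
for a in sys.argv[1:]:
    x,y,z,w=[float(v) for v in a.split(',')];d=np.array([x,y,z])-m;w=np.radians(w)
    print("shift",(d@[np.cos(w),np.sin(w),0]).round(4),(d@[np.sin(w),-np.cos(w),0]).round(4),(-d[2]).round(4));m=np.array([x,y,z])
E
for i in 1 2 3 4 5; do python3 -m creep '[[0,0,0,0,0,0,0]]'; done | python3 av.py .605,.232,.009,133
```

```text
[0.6065 0.2305 0.1298] [0.0001 0.0006 0.0003] ypr [180.    0.  132.9] F [ 0.  -0.3 -0. ] width: 0.0871 clock: 7.55
shift 0.0021 -0.0001 0.1208
```

```bash
python3 -m creep '[[0,0,0,0.002,0,0.03,0],[0,0,0,0,0,0.04,0],[0,0,0,0,0,0.035,0],[0,0,0,0,0,0.015,0],[0,0,0,0,0,0,0],[0,0,0,0,0,0,0],[0,0,0,0,0,0,0]]' | python3 av.py .605,.232,.009,133;  python3 -m creep '[[0,0,0,0,0,0,1],[0,0,0,0,0,0,1],[0,0,0,0,0,0,1],[0,0,0,0,0,0,1],[0,0,0,0,0,0,1],[0,0,0,0,0,0,1],[0,0,0,0,0,0,1],[0,0,0,0,0,-0.02,1],[0,0,0,0,0,-0.04,1],[0,0,0,0,0,-0.04,1],[0,0,0,0,0,-0.04,1],[0,0,0,0,0,0,1],[0,0,0,0,0,0,1],[0,0,0,0,0,0,1]]'| python3 av.py .628,-.0285,.15,133
```

```text
[0.6064 0.2339 0.0114] [0. 0. 0.] ypr [1.798e+02 1.000e-01 1.330e+02] F [-0.2  0.9  0.3] width: 0.0871 clock: 8.13
shift -0.0004 -0.0023 0.0024
[0.6043 0.2335 0.1489] [0. 0. 0.] ypr [-180.   -0.  133.] F [-0.6  0.1 -1.1] width: 0.0583 clock: 9.3
shift -0.2078 -0.1614 -0.0011
```

```bash
python3 -m creep '[[0,0,0,-0.0297,-0.0231,0,1],[0,0,0,-0.0297,-0.0231,0,1],[0,0,0,-0.0297,-0.0231,0,1],[0,0,0,-0.0297,-0.0231,0,1],[0,0,0,-0.0297,-0.0231,0,1],[0,0,0,-0.0297,-0.0231,0,1],[0,0,0,-0.0297,-0.0231,0,1],[0,0,0,0,0,0.03,1],[0,0,0,0,0,0.035,1],[0,0,0,0,0,0.025,1],[0,0,0,0,0,0,1],[0,0,0,0,0,0,1],[0,0,0,0,0,0,1]]'|tail -1; for i in 1 2 3; do python3 -m creep '[[0,0,0,0,0,0,1]]'; done | python3 av.py .628,-.0285,.040,133
```

```text
gripper_force: 30.0
[ 0.6297 -0.0286  0.0613] [0.0001 0.     0.0001] ypr [1.799e+02 1.000e-01 1.330e+02] F [-0.3  0.2 -0.9] width: 0.0581 clock: 10.63
shift 0.0012 -0.0011 0.0213
```

```bash
python3 -m creep '[[0,0,0,0.0012,-0.0011,0.01,1],[0,0,0,0,0,0.012,1],[0,0,0,0,0,0,1],[0,0,0,0,0,0,1]]'|python3 av.py; for i in 1 2 3 ; do python3 -m creep '[[0,0,0,0,0,0.0015,1],[0,0,0,0,0,0,1]]'|python3 av.py; done
```

```text
[ 0.6258 -0.0284  0.0363] [0. 0. 0.] ypr [-1.799e+02 -1.000e-01  1.330e+02] F [-0.4  0.2 -2.1] width: 0.058 clock: 10.97
[ 0.6265 -0.0287  0.0358] [0. 0. 0.] ypr [-180.   -0.  133.] F [ 0.2 -0.6 -0.8] width: 0.0582 clock: 11.13
[ 0.627  -0.0283  0.0351] [0. 0. 0.] ypr [180.  -0. 133.] F [-2.2  1.1  3.3] width: 0.058 clock: 11.3
[ 0.6271 -0.0279  0.0345] [0. 0. 0.] ypr [179.9  -0.  133. ] F [-4.1  1.3  9.8] width: 0.058 clock: 11.47
```

```bash
python3 -m creep '[[0,0,0,0.001,-0.001,-0.001,1],[0,0,0,0,0,0,0.2],[0,0,0,0,0,0,0.1],[0,0,0,0,0,0,0],[0,0,0,0,0,0,0],[0,0,0,0,0,0,0],[0,0,0,0,0,-0.03,0],[0,0,0,0,0,-0.04,0],[0,0,0,0,0,-0.04,0],[0,0,0,0,0,0,0]]'|python3 av.py .407,.240,.13,133
```

```text
[ 0.6304 -0.0295  0.1527] [0. 0. 0.] ypr [179.4   0.5 133. ] F [ 1.7 -0.8  0.7] width: 0.0869 clock: 12.3
shift 0.3495 0.0204 0.0227
```

```bash
python3 -m creep '[[0,0,0,0.035,0.002,0.0015,0],[0,0,0,0.035,0.002,0.0015,0],[0,0,0,0.035,0.002,0.0015,0],[0,0,0,0.035,0.002,0.0015,0],[0,0,0,0.035,0.002,0.0015,0],[0,0,0,0.035,0.002,0.0015,0],[0,0,0,0.035,0.002,0.0015,0],[0,0,0,0.035,0.002,0.0015,0],[0,0,0,0.035,0.002,0.0015,0],[0,0,0,0.035,0.002,0.0015,0],[0,0,0,0,0,0,0],[0,0,0,0,0,0,0],[0,0,0,0,0,0,0]]'|tail -1; for i in 1 2 3; do python3 -m creep '[[0,0,0,0,0,0,0]]'; done | python3 av.py .407,.240,.011,133
python3 - <<'E'
from h import *
im,d=manip.grab_frame("top"); cv2.imwrite("pics/e2.png",cv2.resize(im[160:235,318:393],None,fx=5,fy=5,interpolation=cv2.INTER_CUBIC))
E
```

```text
gripper_force: 0.0
[0.4022 0.2399 0.129 ] [0.0001 0.0001 0.    ] ypr [180.    0.  132.9] F [0.5 0.  0. ] width: 0.087 clock: 13.63
shift -0.0032 0.0036 0.118
```

View pics/e2.png

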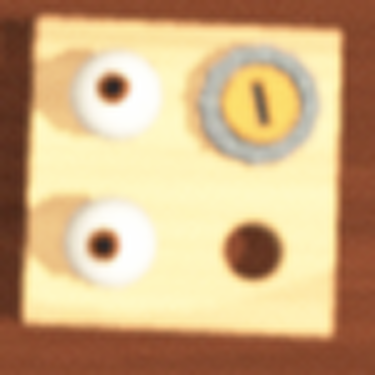

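Eye 2 at crop (115,93), iris (113,87), sits upright in well 1. Eye 1 still leans a bit, with its iris at (102,245). Next, eye C.

```bash
python3 -m creep '[[0,0,0,-0.0025,0.0036,0.03,0],[0,0,0,0,0,0.04,0],[0,0,0,0,0,0.035,0],[0,0,0,0,0,0.013,0],[0,0,0,0,0,0,0],[0,0,0,0,0,0,0],[0,0,0,0,0,0,0]]' | python3 av.py .407,.240,.009,133;  python3 -m creep '[[0,0,0,0,0,0,1],[0,0,0,0,0,0,1],[0,0,0,0,0,0,1],[0,0,0,0,0,0,1],[0,0,0,0,0,0,1],[0,0,0,0,0,0,1],[0,0,0,0,0,0,1]]'|python3 av.py; python3 -m creep '[[0,0,0,0,0,-0.02,1],[0,0,0,0,0,-0.04,1],[0,0,0,0,0,-0.04,1],[0,0,0,0,0,-0.04,1],[0,0,0,0,0,0,1],[0,0,0,0,0,0,1],[0,0,0,0,0,0,1]]'| python3 av.py .530,-.1205,.15,133
```

```text
[0.407  0.2422 0.0124] [0. 0. 0.] ypr [179.9   0.  133. ] F [ 0.1 -0.1 -0.1] width: 0.0871 clock: 14.27
shift -0.0016 -0.0015 0.0034
[0.4058 0.2419 0.0114] [0. 0. 0.] ypr [180.  -0. 133.] F [-0.7  0.   3.6] width: 0.0582 clock: 14.85
[0.4051 0.2414 0.1503] [0. 0. 0.] ypr [-179.9   -0.   133. ] F [-0.6  0.1 -0.7] width: 0.058 clock: 15.43
shift -0.3499 -0.1555 0.0003
```

```bash
python3 -m creep '[[0,0,0,-0.0348,-0.0156,0,1],[0,0,0,-0.0348,-0.0156,0,1],[0,0,0,-0.0348,-0.0156,0,1],[0,0,0,-0.0348,-0.0156,0,1],[0,0,0,-0.0348,-0.0156,0,1],[0,0,0,-0.0348,-0.0156,0,1],[0,0,0,-0.0348,-0.0156,0,1],[0,0,0,-0.0348,-0.0156,0,1],[0,0,0,-0.0348,-0.0156,0,1],[0,0,0,-0.0348,-0.0156,0,1],[0,0,0,0,0,0.03,1],[0,0,0,0,0,0.035,1],[0,0,0,0,0,0.025,1],[0,0,0,0,0,0,1],[0,0,0,0,0,0,1],[0,0,0,0,0,0,1],[0,0,0,0,0,0,1]]'|tail -1; for i in 1 2; do python3 -m creep '[[0,0,0,0,0,0,1]]'; done | python3 av.py .5286,-.119,.037,133
```

```text
gripper_force: 30.0
[ 0.53   -0.1192  0.0626] [0.0001 0.     0.0001] ypr [1.799e+02 1.000e-01 1.330e+02] F [ 0.  -0.2 -0.9] width: 0.0581 clock: 17.02
shift 0.0011 -0.0009 0.0256
```

```bash
python3 -m creep '[[0,0,0,0.001,-0.001,0.012,1],[0,0,0,0,0,0.0125,1],[0,0,0,0,0,0,1],[0,0,0,0,0,0,1],[0,0,0,0,0,0,1]]'|python3 av.py; for i in 1 2 ; do python3 -m creep '[[0,0,0,0,0,0.0015,1],[0,0,0,0,0,0,1]]'|python3 av.py; done
```

```text
[ 0.527  -0.1191  0.0361] [0. 0. 0.] ypr [-179.9   -0.   133. ] F [0.  0.1 0. ] width: 0.0581 clock: 17.43
[ 0.5276 -0.1189  0.0355] [0. 0. 0.] ypr [180.  -0. 133.] F [-1.7  2.4  4. ] width: 0.0583 clock: 17.6
[ 0.5279 -0.1186  0.035 ] [0. 0. 0.] ypr [ 1.799e+02 -1.000e-01  1.330e+02] F [-2.4  3.3 11.7] width: 0.0579 clock: 17.77
```

```bash
python3 -m creep '[[0,0,0,0.001,-0.001,-0.001,1],[0,0,0,0,0,0,0.2],[0,0,0,0,0,0,0.1],[0,0,0,0,0,0,0],[0,0,0,0,0,0,0],[0,0,0,0,0,0,0],[0,0,0,0,0,-0.03,0],[0,0,0,0,0,-0.04,0],[0,0,0,0,0,-0.03,0],[0,0,0,0.0218,0.0224,0,0],[0,0,0,0.0218,0.0224,0,0],[0,0,0,0.0218,0.0224,0,0],[0,0,0,0,0,0,0],[0,0,0,0,0,0,0],[0,0,0,0,0,0,0]]'|python3 av.py .533,-.0255,.036,133
python3 - <<'E'
from h import *
im,d=manip.grab_frame("scene"); cv2.imwrite("pics/e3.png",cv2.resize(im[140:240,220:340],None,fx=5,fy=5,interpolation=cv2.INTER_CUBIC))
E
```

```text
[ 0.5303 -0.0263  0.1343] [0. 0. 0.] ypr [-179.9    0.   133. ] F [-0.9  0.1  0.1] width: 0.0871 clock: 19.02
shift -0.0013 0.0025 0.0983
```

View pics/e3.png

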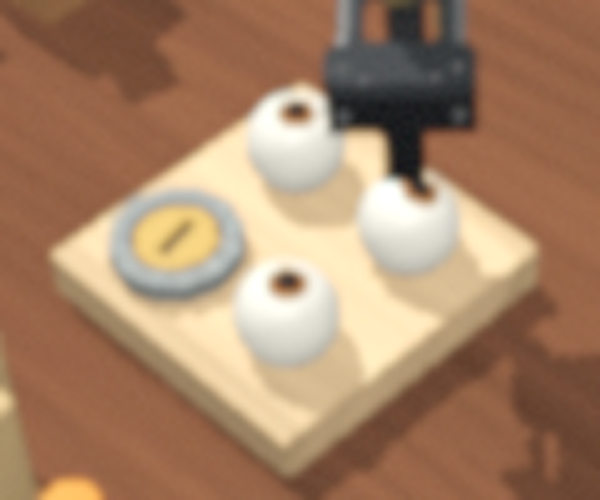

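The crop shows all three eyes seated: well 2 at (295,140), well 1 at (288,312) and well 0 at (408,222). The iris of eye 1 at (423,190) leans about 15° to the right (tool +x). I'll regrasp it and tip it upright.

```bash
python3 -m creep '[[0,0,0,-0.001,0.002,0.03,0],[0,0,0,0,0,0.035,0],[0,0,0,0,0,0.024,0],[0,0,0,0,0,0.009,0],[0,0,0,0,0,0,0],[0,0,0,0,0,0,0],[0,0,0,0,0,0,1],[0,0,0,0,0,0,1],[0,0,0,0,0,0,1],[0,0,0,0,0,0,1],[0,0,0,0,0,0,1],[0,0,0,0,0,0,1],[0,0,0,0,0,0,1],[0,0,0,0,0,-0.008,1],[0,0,0,0,0,0,1],[0,0.085,0,0.0014,0,0,1],[0,0.085,0,0.0014,0,0,1],[0,0.085,0,0.0014,0,0,1],[0,0,0,0,0,0,1],[0,0,0,0,0,0,1]]'|python3 av.py
```

```text
[ 0.53   -0.0234  0.0442] [0. 0. 0.] ypr [-179.9  -14.5  132.8] F [-0.1  0.2 -1.2] width: 0.0579 clock: 20.73
```

```bash
for i in 1 2 3 4 ; do python3 -m creep '[[0,0,0,0.0005,0,0.0018,1],[0,0,0,0,0,0,1]]'|python3 av.py; done
```

```text
[ 0.5285 -0.0198  0.0432] [0. 0. 0.] ypr [180.  -14.6 133.1] F [ 0.8 -1.3 -1.2] width: 0.0584 clock: 20.9
[ 0.5281 -0.0191  0.0418] [0. 0. 0.] ypr [180.  -14.6 133.1] F [ 0.3  0.4 -0.8] width: 0.0581 clock: 21.07
[ 0.528  -0.0191  0.0402] [0. 0. 0.] ypr [180.  -14.6 133.1] F [0.2 0.6 0.6] width: 0.0585 clock: 21.23
[ 0.5284 -0.0195  0.0394] [0. 0. 0.] ypr [179.9 -14.5 133. ] F [ 0.5 -1.8  4.6] width: 0.0583 clock: 21.4
```

```bash
python3 -m creep '[[0,0,0,-0.002,0,-0.001,1],[0,0,0,-0.0015,0,0,1],[0,0,0,0,0,0,1],[0,0,0,0,0,0,1]]'|python3 av.py;  for i in 1 2 3 ; do python3 -m creep '[[0,0,0,-0.0003,0,0.0014,1],[0,0,0,0,0,0,1]]'|python3 av.py; done
```

```text
[ 0.5297 -0.0218  0.0382] [0. 0. 0.] ypr [-180.   -14.6  133. ] F [ 1.6 -0.2  0.1] width: 0.0582 clock: 21.73
[ 0.5303 -0.0219  0.0376] [0. 0. 0.] ypr [180.  -14.6 133. ] F [ 0.4 -0.9  3.6] width: 0.0581 clock: 21.9
[ 0.5307 -0.0221  0.0371] [0. 0. 0.] ypr [179.9 -14.5 133. ] F [ 0.5 -1.6  8.3] width: 0.0577 clock: 22.07
[ 0.5309 -0.0222  0.0368] [0. 0. 0.] ypr [179.9 -14.6 133. ] F [-1.  -3.1 15.9] width: 0.0582 clock: 22.23
```

```bash
python3 -m creep '[[0,0,0,0,0,-0.001,1],[0,0,0,0,0,0,0.2],[0,0,0,0,0,0,0.1],[0,0,0,0,0,0,0],[0,0,0,0,0,0,0],[0,0,0,0,0,0,0],[0,0,0,0,0,-0.03,0],[0,0,0,0,0,-0.035,0],[0,-0.085,0,0,0,-0.035,0],[0,-0.085,0,0,0,-0.03,0],[0,-0.085,0,0,0,-0.02,0],[0,0,0,0,0,0,0],[0,0,0,0,0,0,0],[0,0,0,0,0,0,0]]'|python3 av.py; python3 go.py .4825,-.4055,.2,76;python3 - <<'E'
from h import *
for n in("scene","top"):
    im,d=manip.grab_frame(n); cv2.imwrite(f"pics/e4{n}.png",im)
a=cv2.imread("pics/e4scene.png")[140:240,220:340];b=cv2.imread("pics/e4top.png")[150:250,318:393]
cv2.imwrite("pics/e4.png",cv2.resize(np.hstack([a,b]),None,fx=4,fy=4,interpolation=cv2.INTER_CUBIC))
E
```

```text
[ 0.551  -0.0448  0.1806] [0. 0. 0.] ypr [-1.80e+02 -1.00e-01  1.33e+02] F [-1.6  1.1 -0.1] width: 0.0866 clock: 23.4
23.4 [ 0.551  -0.0448  0.1806] [-1.7996e+02 -1.1000e-01  1.3302e+02] w 0.0866 F [-1.6  1.1 -0.1] M [-0.077  0.066 -0.042] j7 50.0
turn rz 0.9953 deg 57.02  shift -0.3665 0.0208 -0.0194 norm 0.368
```

View pics/e4.png

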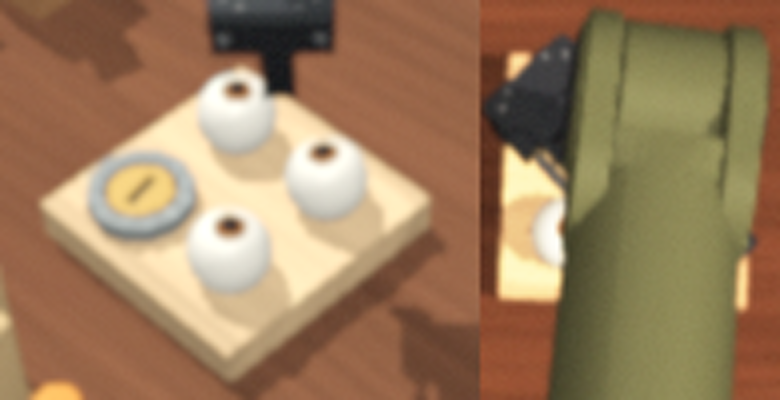

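All three eyes now look upright at crop (237,110), (230,250) and (326,180), irises centred on top. On to the driver.

```bash
python3 -m creep '[[0,0,0.1106,0,0,0,0],[0,0,0.1106,0,0,0,0],[0,0,0.1106,0,0,0,0],[0,0,0.1106,0,0,0,0],[0,0,0.1106,0,0,0,0],[0,0,0.1106,0,0,0,0],[0,0,0.1106,0,0,0,0],[0,0,0.1106,0,0,0,0],[0,0,0.1106,0,0,0,0],[0,0,0,-0.0367,0.002,-0.002,0],[0,0,0,-0.0367,0.002,-0.002,0],[0,0,0,-0.0367,0.002,-0.002,0],[0,0,0,-0.0367,0.002,-0.002,0],[0,0,0,-0.0367,0.002,-0.002,0],[0,0,0,-0.0367,0.002,-0.002,0],[0,0,0,-0.0367,0.002,-0.002,0],[0,0,0,-0.0367,0.002,-0.002,0],[0,0,0,-0.0367,0.002,-0.002,0],[0,0,0,-0.0367,0.002,-0.002,0],[0,0,0,0,0,0,0]]' |tail -1; python3 -m creep '[[0,0,0,0,0,0,0],[0,0,0,0,0,0,0],[0,0,0,0,0,0,0]]'|python3 av.py .4825,-.4055,.101,76; python3 go.py
```

```text
gripper_force: 0.0
[ 0.4826 -0.4046  0.2002] [0. 0. 0.] ypr [-1.799e+02 -1.000e-01  7.610e+01] F [ 0.7 -0.2  0.9] width: 0.0868 clock: 25.42
shift -0.0009 0.0001 0.0992
25.42 [ 0.4826 -0.4046  0.2002] [-1.799e+02 -7.000e-02  7.605e+01] w 0.0868 F [ 0.7 -0.2  0.9] M [-0.075  0.023 -0.01 ] j7 37.0
```

```bash
python3 -m creep '[[0,0,0,-0.001,0,0.03,0],[0,0,0,0,0,0.035,0],[0,0,0,0,0,0.024,0],[0,0,0,0,0,0.01,0],[0,0,0,0,0,0,0],[0,0,0,0,0,0,0],[0,0,0,0,0,0,1],[0,0,0,0,0,0,1],[0,0,0,0,0,0,1],[0,0,0,0,0,0,1],[0,0,0,0,0,0,1],[0,0,0,0,0,0,1],[0,0,0,0,0,0,1],[0,0,0,0,0,0,1],[0,0,0,0,0,0,1],[0,0,0,0,0,0,1]]' |python3 av.py; python3 go.py; python3 -m creep '[[0,0,0,0,0,-0.02,1],[0,0,0,0,0,-0.04,1],[0,0,0,0,0,-0.04,1],[0,0,0,0,0,-0.01,1],[0,0,0,0,0,0,1],[0,0,0,0,0,0,1],[0,0,0,0,0,0,1]]' |python3 av.py; python3 go.py .6245,-.123,.155,104.6
```

```text
[ 0.4819 -0.407   0.1024] [0. 0. 0.] ypr [180.  -0.  76.] F [0.4 0.4 0.4] width: 0.0391 clock: 26.75
26.75 [ 0.4819 -0.407   0.1024] [180.    -0.    75.97] w 0.0391 F [0.4 0.4 0.4] M [-0.094  0.035  0.006] j7 40.0
[ 0.4811 -0.4059  0.2102] [0. 0. 0.] ypr [-1.798e+02 -1.000e-01  7.600e+01] F [-0.2  0.9 -1.2] width: 0.0377 clock: 27.33
27.33 [ 0.4811 -0.4059  0.2102] [-1.7982e+02 -9.0000e-02  7.5980e+01] w 0.0377 F [-0.2  0.9 -1.2] M [-0.113  0.135  0.018] j7 37.0
turn rz -0.4996 deg -28.62  shift 0.2376 0.21 0.0552 norm 0.322
```

Run:
```python
from h import *
p=manip.read_state()['position']
for n in("scene","top"):
    im,d=manip.grab_frame(n); cv2.imwrite(f"pics/b_{n}.png",im); np.savez(f"b_{n}.npz",im=im,d=d)
im=np.load("b_scene.npz")["im"]; h=cv2.cvtColor(im,cv2.COLOR_BGR2HSV)
g=p+[0,0,.019]
for z in(-.08,-.09,-.095,-.10,-.105,-.11,-.115,-.12):
    u=proj("scene",g+[0,0,z])[0]; r=int(round(u[1])); c=int(round(u[0]))
    print(z,u.round(1),"S",h[r,c-9:c+10,1],"V",h[r,c-9:c+10,2])
```

```text
-0.08 [223.8  96.5] S [133 134 133 133 136 132 113  56  22  12   9  17  51 113 133 138 135 138
 134] V [144 143 142 138 133 131 126 131 142 150 147 138 120 108 107 107 108 107
 110]
-0.09 [224.3  99.1] S [136 135 133 134 130 137 123  76  30  14   9  10  13  19  40  97 133 137
 131] V [116 115 115 114 114 110 112 121 136 147 149 147 155 165 145 121 111 108
 107]
-0.095 [224.5 100.4] S [133 134 135 134 135 133 112  67  32  16   8   8  10  11  32  84 130 133
 135] V [113 112 113 112 113 113 116 129 142 148 150 150 160 170 153 124 112 109
 106]
-0.1 [224.7 101.6] S [133 131 137 134 120  60  27  14  11   8   9   9  11  26  70 126 132 139
 133] V [115 113 112 114 115 136 161 168 160 151 147 144 144 138 124 115 114 112
 111]
-0.105 [224.9 102.9] S [135 134 135 140 127  65  24  12  10  10   9   9  11  25  73 131 137 133
 135] V [117 116 115 113 114 129 148 155 151 148 146 144 145 143 133 123 119 115
 113]
-0.11 [225.2 104.2] S [132 135 135 136 132  92  39  14  11   9   9  14  27  50  94 128 136 138
 136] V [120 117 117 116 116 119 130 141 145 146 146 147 153 158 162 155 144 126
 116]
-0.115 [225.4 105.4] S [131 134 134 135 135 113  61  22  16  20  31  46  66  90 111 127 132 134
 137] V [125 120 120 119 117 117 126 138 147 151 157 165 178 187 197 195 181 158
 136]
-0.12 [225.6 106.7] S [135 133 134 134 132 113  93  91  98 107 112 118 120 118 121 122 123 125
 130] V [130 125 129 143 164 182 191 198 205 210 216 219 219 221 221 221 216 204
 186]
```

Numeric check: the blade shows about 8.5 px (≈24 mm) wide in the scene view, right end higher. So it lies along tool y, and the slot calls for tool yaw 104.6°.

```bash
python3 -m creep '[[0,0,-0.1,0,0,0,1],[0,0,-0.1,0,0,0,1],[0,0,-0.1,0,0,0,1],[0,0,-0.1,0,0,0,1],[0,0,-0.1,0,0,0,1],[0,0,0,0.02645,0.0233,0,1],[0,0,0,0.02645,0.0233,0,1],[0,0,0,0.02645,0.0233,0,1],[0,0,0,0.02645,0.0233,0,1],[0,0,0,0.02645,0.0233,0,1],[0,0,0,0.02645,0.0233,0,1],[0,0,0,0.02645,0.0233,0,1],[0,0,0,0.02645,0.0233,0,1],[0,0,0,0.02645,0.0233,0,1],[0,0,0,0,0,0.0225,1],[0,0,0,0,0,0.0225,1],[0,0,0,0,0,0,1],[0,0,0,0,0,0,1],[0,0,0,0,0,0,1],[0,0,0,0,0,0,1]]'|tail -1; python3 -m creep '[[0,0,0,0,0,0,1],[0,0,0,0,0,0,1]]' |python3 av.py .624,-.1228,.151,104.6
python3 - <<'E'
from h import *
p=manip.read_state()['position']
im,d=manip.grab_frame("scene"); cv2.imwrite("pics/l_scene.png",im);np.savez("l_scene.npz",im=im)
h=cv2.cvtColor(im,cv2.COLOR_BGR2HSV);g=p+[0,0,.019]
print("slot vis? ",proj("scene",[.624,-.1228,.0435]))
for z in(-.08,-.085,-.095,-.10,-.105,-.11,-.115,-.12,-.13,-.135,-.14,-.145):
    u=proj("scene",g+[0,0,z])[0]; r=int(round(u[1])); c=int(round(u[0]))
    print(z,u.round(1),"S",h[r,c-10:c+11,1],"V",h[r,c-10:c+11,2])
E
```

```text
gripper_force: 30.0
[ 0.6252 -0.1243  0.1686] [0. 0. 0.] ypr [179.9   0.  104.6] F [ 0.4  0.2 -2. ] width: 0.0376 clock: 29.27
shift 0.0018 -0.0008 0.0176
slot vis?  [[254.21339186 186.91045349]]
-0.08 [251.2 171.1] S [135 134 135 132 133 132 132 125  86  40  14   7  10  32  75 105  98  83
  74  70  62] V [157 156 157 158 157 158 156 153 151 147 148 148 146 145 152 170 195 221
 241 255 255]
-0.085 [251.4 172.4] S [134 137 137 135 134 135 132 128  97  47  19  10  10  27  69  88  81  71
  64  60  58] V [156 156 156 157 156 157 157 155 152 151 150 150 148 150 171 204 231 248
 255 255 255]
-0.095 [251.8 174.9] S [135 131 132 135 137 134 133 110  64  27  10   7  16  53  70  71  65  63
  62  60  57] V [151 156 157 155 155 156 155 157 155 152 150 147 148 182 229 255 255 255
 255 255 255]
-0.1 [252.  176.2] S [133 136 134 136 137 132 119  92  54  26  11  10  10  42  63  66  65  64
  63  62  61] V [150 150 154 154 155 158 165 174 175 168 158 149 146 171 216 244 254 255
 255 255 255]
-0.105 [252.1 177.4] S [133 138 137 136 128 111  92  67  38  19  11   8   9  27  44  49  48  51
  56  62  63] V
[... 754 characters left out ...]
9
 118 108  65] V [207 197 187 177 192 218 236 243 244 246 246 245 234 214 204 219 238 245
 242 225 196]
-0.135 [253.2 184.7] S [ 10   8   7  38  90 113 118 117 118 117 119 122 126 125 122 122 122 120
 119 117  85] V [202 195 184 183 212 235 246 249 249 249 245 234 212 186 188 217 239 247
 245 232 204]
-0.14 [253.4 185.9] S [  9   8   9  59 105 117 119 117 117 119 123 126 125 118 119 118 120 118
 120 120  95] V [198 190 180 193 225 244 249 250 249 245 234 212 185 179 204 231 244 248
 247 236 211]
-0.145 [253.6 187.1] S [  7  13  74 112 119 118 117 120 122 125 123 116 117 119 118 117 118 118
 118  97  41] V [188 177 197 229 245 249 249 245 234 213 186 178 202 228 242 248 248 248
 239 218 195]
```

Slot seen at px (254.9,186.7) and shank 0.8 px right of its projected axis, in the same sense as the slot's offset. So the target (.624,-.1228) holds. Lowering.

```bash
python3 -m creep '[[0,0,0,0.0018,-0.0008,0.012,1],[0,0,0,0,0,0.012,1],[0,0,0,0,0,0,1],[0,0,0,0,0,0,1],[0,0,0,0,0,0,1]]'|python3 av.py .624,-.1228,.14,104.6; for i in 1 2 3 4 5; do python3 -m creep '[[0,0,0,0,0,0.0015,1],[0,0,0,0,0,0,1],[0,0,0,0,0,0,1]]'|python3 av.py; done
```

```text
[ 0.6232 -0.122   0.143 ] [0. 0. 0.] ypr [-180.    -0.   104.6] F [ 0.7  0.  -1.4] width: 0.0381 clock: 29.73
shift -0.001 0.0006 0.003
[ 0.6236 -0.1221  0.1422] [0. 0. 0.] ypr [180.   -0.  104.6] F [ 0.5 -0.1 -1.1] width: 0.0375 clock: 29.98
[ 0.6235 -0.1221  0.1404] [0. 0. 0.] ypr [180.   -0.  104.6] F [-0.2 -0.2 -1.6] width: 0.0381 clock: 30.23
[ 0.6234 -0.1221  0.1388] [0. 0. 0.] ypr [-180.    -0.   104.6] F [ 0.4  0.  -1.7] width: 0.0377 clock: 30.48
[ 0.6234 -0.1221  0.1373] [0. 0. 0.] ypr [-180.    -0.   104.6] F [-0.1 -0.7 -1.6] width: 0.038 clock: 30.73
[ 0.6234 -0.1222  0.1359] [0. 0. 0.] ypr [-180.    -0.   104.6] F [ 1.4 -1.  -1.6] width: 0.0378 clock: 30.98
```

No force with the tip about 5 mm below the head's top: the blade is in the slot. A bit deeper, then begin the turn.

```bash
python3 -m creep '[[0,0,0,0,0,0.0015,1],[0,0,0,0,0,0,1],[0,0,0,0,0,0,1]]'|python3 av.py; python3 -m creep '[[0,0,0.06,0,0,0,1],[0,0,0.06,0,0,0,1],[0,0,0.06,0,0,0,1],[0,0,0.06,0,0,0,1],[0,0,0.06,0,0,0,1],[0,0,0,0,0,0,1],[0,0,0,0,0,0,1]]'|python3 av.py .624,-.1228,.135,87.4; python3 go.py
```

```text
[ 0.6234 -0.1222  0.1343] [0. 0. 0.] ypr [-180.    -0.   104.6] F [ 0.5  0.6 -1.2] width: 0.0376 clock: 31.23
[ 0.6233 -0.123   0.1346] [0. 0. 0.] ypr [-1.80e+02  1.00e-01  8.75e+01] F [ 0.2 -1.4 -0.4] width: 0.0376 clock: 31.82
shift 0.0002 0.0007 -0.0004
31.82 [ 0.6233 -0.123   0.1346] [-1.7999e+02  7.0000e-02  8.7510e+01] w 0.0376 F [ 0.2 -1.4 -0.4] M [-0.727  0.292  0.092] j7 18.0
```

```bash
python3 -m creep '[[0,0,0.1,0,0,0,1],[0,0,0.1,0,0,0,1],[0,0,0.1,0,0,0,1],[0,0,0.1,0,0,0,1],[0,0,0.1,0,0,0,1],[0,0,0.1,0,0,0,1],[0,0,0.1,0,0,0,1],[0,0,0.1,0,0,0,1],[0,0,0.1,0,0,0,1],[0,0,0.1,0,0,0,1],[0,0,0.1,0,0,0,1],[0,0,0,0,0,0,1],[0,0,0,0,0,0,1],[0,0,0,0,0,0,1]]'|python3 av.py; python3 go.py|head -1; for i in 1 2 3; do python3 -m creep '[[0,0,0.06,0,0,0,1],[0,0,0,0,0,0,1],[0,0,0,0,0,0,1]]'|python3 av.py;python3 go.py|head -1; done
```

```text
[ 0.6233 -0.1218  0.1344] [0. 0. 0.] ypr [-180.     0.    24.6] F [-1.8  0.6 -0.9] width: 0.0373 clock: 32.98
32.98 [ 0.6233 -0.1218  0.1344] [-1.7995e+02  1.0000e-02  2.4600e+01] w 0.0373 F [-1.8  0.6 -0.9] M [-0.015  0.545  0.075] j7 -40.0
[ 0.6233 -0.1217  0.1344] [0. 0. 0.] ypr [-179.9    0.    21.1] F [-1.   0.9 -0.5] width: 0.0379 clock: 33.23
33.23 [ 0.6233 -0.1217  0.1344] [-179.95    0.     21.14] w 0.0379 F [-1.   0.9 -0.5] M [0.141 0.617 0.112] j7 -43.0
[ 0.6234 -0.1217  0.1344] [0. 0. 0.] ypr [-180.     0.    17.7] F [-1.7  1.3 -0.3] width: 0.0379 clock: 33.48
33.48 [ 0.6234 -0.1217  0.1344] [-179.95    0.     17.7 ] w 0.0379 F [-1.7  1.3 -0.3] M [0.238 0.643 0.081] j7 -46.0
[ 0.6234 -0.1217  0.1344] [0. 0. 0.] ypr [-180.     0.    14.3] F [-1.5  1.4  0.1] width: 0.0382 clock: 33.73
33.73 [ 0.6234 -0.1217  0.1344] [-179.96    0.     14.27] w 0.0382 F [-1.5  1.4  0.1] M [0.447 0.657 0.101] j7 -49.0
```

```bash
for i in 1 2 3 4 5; do python3 -m creep '[[0,0,0.05,0,0,0,1],[0,0,0,0,0,0,1],[0,0,0,0,0,0,1]]'>/dev/null;python3 go.py|head -1; done
```

```text
33.98 [ 0.6235 -0.1216  0.1344] [-179.96   -0.     11.4 ] w 0.038 F [-1.   2.4 -0.6] M [0.573 0.632 0.066] j7 -52.0
34.23 [ 0.6235 -0.1216  0.1344] [-179.96   -0.      8.52] w 0.0377 F [-1.6  2.  -1.2] M [0.734 0.639 0.136] j7 -55.0
34.48 [ 0.6236 -0.1217  0.1344] [-1.7996e+02 -1.0000e-02  5.6500e+00] w 0.0377 F [-0.9  2.4 -0.9] M [0.903 0.678 0.122] j7 -57.0
34.73 [ 0.6236 -0.1216  0.1344] [-1.7996e+02 -1.0000e-02  2.7900e+00] w 0.0381 F [-1.4  3.2 -1. ] M [1.112 0.535 0.137] j7 -60.0
34.98 [ 0.6237 -0.1216  0.1345] [-1.7996e+02 -1.0000e-02 -8.0000e-02] w 0.0381 F [-1.8  3.7 -1.2] M [1.204 0.571 0.081] j7 -62.0
```

```bash
for i in 1 2 3 4 ; do python3 -m creep '[[0,0,0.05,0,0,0,1],[0,0,0,0,0,0,1],[0,0,0,0,0,0,1]]'>/dev/null;python3 go.py|head -1; done
python3 - <<'E'
from h import *
for n in("scene","top"):
    im,d=manip.grab_frame(n); cv2.imwrite(f"pics/t_{n}.png",im)
E
```

```text
35.23 [ 0.6237 -0.1216  0.1345] [-1.7997e+02 -1.0000e-02 -2.9200e+00] w 0.038 F [-1.1  4.8 -0.8] M [1.394 0.52  0.225] j7 -65.0
35.48 [ 0.6237 -0.1218  0.1345] [-1.7998e+02 -1.0000e-02 -5.7800e+00] w 0.0378 F [ 0.1  4.4 -0.6] M [1.331 0.487 0.503] j7 -67.0
35.73 [ 0.6236 -0.1219  0.1345] [-179.99   -0.     -8.64] w 0.0378 F [-2.   4.5 -0.9] M [1.369 0.455 0.779] j7 -70.0
35.98 [ 0.6234 -0.122   0.1344] [ 1.800e+02  3.000e-02 -1.151e+01] w 0.0376 F [-1.4  3.7 -0.2] M [1.359 0.664 1.021] j7 -72.0
```

The torque climbs to 1 N m after about 107° of tool turn, so the screw is at its stop. Unwind within the slack and lift out.

```bash
python3 -m creep '[[0,0,-0.09,0,0,0,1],[0,0,-0.09,0,0,0,1],[0,0,-0.09,0,0,0,1],[0,0,0,0,0,0,1],[0,0,0,0,0,0,1]]'>/dev/null;python3 go.py|head -1;  python3 -m creep '[[0,0,0,0,0,-0.01,1],[0,0,0,0,0,-0.02,1],[0,0,0,0,0,-0.025,1],[0,0,0,0,0,-0.025,1],[0,0,0,0,0,0,1],[0,0,0,0,0,0,1],[0,0,0,0,0,0,1],[0,0,0,0,0,0,1]]'>/dev/null; python3 go.py .4815,-.4065,.212,4
python3 - <<'E'
from h import *
im,d=manip.grab_frame("scene"); np.savez("f_scene.npz",im=im)
g=cv2.cvtColor(im,cv2.COLOR_BGR2HSV)[...,2]; print(g[179:195,242:270])
p=manip.read_state()['position']; h=cv2.cvtColor(im,cv2.COLOR_BGR2HSV)
for z in(-.075,-.08,-.085,-.09,-.1,-.105,-.11):
    u=proj("scene",p+[0,0,.0176+z])[0]; r=int(round(u[1])); c=int(round(u[0])); print(z,u.round(1),h[r,c-9:c+10,1])
E
```

```text
36.5 [ 0.6236 -0.1247  0.1349] [ 1.7986e+02 -9.0000e-02  3.4800e+00] w 0.0381 F [-0.7  0.3 -0.7] M [-0.082  0.167 -0.018] j7 -59.0
37.17 [ 0.6228 -0.122   0.2133] [-1.7999e+02  1.1000e-01  3.7300e+00] w 0.0381 F [ 0.5  0.6 -2.9] M [-0.026  0.152 -0.041] j7 -61.0
turn rz -0.0046 deg -0.27  shift -0.1608 0.2739 0.0013 norm 0.318
[[151 155 161 168 178 190 203 208 204 198 192 188 186 186 186 186 187 189
  192 200 211 224 238 250 255 255 255 255]
 [160 173 181 185 188 190 192 191 188 186 186 184 187 193 193 192 188 183
  182 186 191 199 213 228 245 255 255 255]
 [185 199 202 196 191 191 188 185 193 204 211 213 216 222 222 219 214 204
  192 183 184 193 199 206 227 249 255 255]
 [212 215 207 195 191 187 190 201 216 229 237 240 241 242 242 241 239 231
  219 203 187 184 192 195 209 237 255 255]
 [227 215 200 192 185 190 209 225 235 239 243 246 248 248 249 248 248 246
  240 227 202 180 184 191 197 221 243 255]
 [229 208 197 189 181 204 228 238 236 229 229 236 242 245 248 248 249 248
  247 240 219 188 177 190 196 204 228 251]
 [226 202 195 184 187 217 237 239 227 207 200 210 222 232 239 244 246
[... 1096 characters left out ...]
224]]
-0.075 [250.5 158.4] [134 132 134 133 127  98  48  17   7   9  19  56 106 130 135 135 133 136
 134]
-0.08 [250.7 159.7] [136 137 133 137 132 112  70  33  14   8  16  43  91 126 133 135 135 134
 132]
-0.085 [250.9 161.1] [132 135 133 134 133 116  72  35  15   9  14  34  81 120 133 135 135 135
 133]
-0.09 [251.1 162.4] [133 133 137 135 132  99  54  25  12   8  10  28  70 115 132 135 135 135
 140]
-0.1 [251.5 165. ] [133 136 138 132 108  64  29  10   7   8  13  26  58 100 127 135 131 134
 135]
-0.105 [251.7 166.4] [133 137 134 134 117  82  40  14   9   9   8  16  36  88 124 134 131 134
 135]
-0.11 [251.9 167.7] [133 137 135 133 127 114  83  49  24  14   9   9  25  66 116 132 129 119
 103]
```

```bash
python3 - <<'E'
from h import *
im=np.load("f_scene.npz")["im"];g=cv2.cvtColor(im,cv2.COLOR_BGR2HSV)[...,2].astype(float)
for nm,src in(("before",np.load("scene0.npz")["im"]),("after",im)):
    g=cv2.cvtColor(src,cv2.COLOR_BGR2HSV)[...,2].astype(float)
    yy,xx=np.mgrid[182:193,247:263]; w=np.clip(232-g[182:193,247:263],0,None); w[((xx-254.9)/7.2)**2+((yy-186.7)/4.9)**2>1]=0
    P=plane("scene",np.c_[xx.ravel(),yy.ravel()],.0435)[:,:2];w=w.ravel();m=(P*w[:,None]).sum(0)/w.sum();C=((P-m)*w[:,None]).T@(P-m)/w.sum()
    e,v=np.linalg.eigh(C);print(nm,m.round(4),np.degrees(np.arctan2(v[1,1],v[0,1])).round(1),np.sqrt(e))
E
python3 go.py .4815,-.4065,.212,4
```

```text
before [ 0.6233 -0.1215] -167.7 [0.00253107 0.00779103]
after [ 0.6228 -0.1212] 101.0 [0.00253778 0.00801677]
37.22 [ 0.6228 -0.122   0.2132] [-1.7998e+02  1.2000e-01  3.7500e+00] w 0.0383 F [-0.3  0.6 -2.6] M [-0.051  0.107 -0.034] j7 -61.0
turn rz -0.0044 deg -0.25  shift -0.1608 0.274 0.0012 norm 0.318
```

The slot turned from about 12° to 101°, i.e. 90° clockwise. Returning the driver at the same yaw at which it was taken.

```bash
python3 -m creep '[[0,0,-0.1146,0,0,0,1],[0,0,-0.1146,0,0,0,1],[0,0,-0.1146,0,0,0,1],[0,0,-0.1146,0,0,0,1],[0,0,-0.1146,0,0,0,1],[0,0,-0.1146,0,0,0,1],[0,0,-0.1146,0,0,0,1],[0,0,-0.1146,0,0,0,1],[0,0,-0.1146,0,0,0,1],[0,0,-0.1146,0,0,0,1],[0,0,-0.1146,0,0,0,1],[0,0,0,-0.0345,-0.0075,0,1],[0,0,0,-0.0345,-0.0075,0,1],[0,0,0,-0.0345,-0.0075,0,1],[0,0,0,-0.0345,-0.0075,0,1],[0,0,0,-0.0345,-0.0075,0,1],[0,0,0,-0.0345,-0.0075,0,1],[0,0,0,-0.0345,-0.0075,0,1],[0,0,0,-0.0345,-0.0075,0,1],[0,0,0,-0.0345,-0.0075,0,1]]'>/dev/null;  python3 -m creep '[[0,0,0,0,0,0,1],[0,0,0,0,0,0,1],[0,0,0,0,0,0,1],[0,0,0,0,0,0,1],[0,0,0,0,0,0,1]]'|python3 av.py .4815,-.4065,.185,76
python3 - <<'E'
from h import *
# compare driver shank pixel with the frame taken just after the lift
for f in("old","new"):
    im=np.load("b_scene.npz")["im"] if f=="old" else manip.grab_frame("scene")[0]
    h=cv2.cvtColor(im,cv2.COLOR_BGR2HSV)[...,1]
    for r in(95,102,104): print(f,r,h[r,213:236])
E
```

```text
[ 0.4841 -0.4054  0.2139] [0. 0. 0.] ypr [-1.80e+02 -1.00e-01  7.62e+01] F [-0.5 -0.3 -0.8] width: 0.0382 clock: 39.3
shift -0.0017 -0.0023 0.0289
old 95 [134 134 135 132 135 132 132 129 105  56  19  10  10  21  60 118 139 136
 136 136 136 138 135]
old 102 [137 136 136 133 131 137 134 120  60  27  14  11   8   9   9  11  26  70
 126 132 139 133 132]
old 104 [136 135 133 132 135 135 136 132  92  39  14  11   9   9  14  27  50  94
 128 136 138 136 135]
new 95 [134 133 134 132 134 134 131 116  72  25  10   9  15  47 100 133 137 137
 136 133 136 130 132]
new 102 [133 132 136 136 135 133 134  93  40  16  11   8   9   9   9  18  59 112
 134 135 135 131 136]
new 104 [137 133 136 134 136 137 138 124  65  23   9  11  14  22  29  50  85 119
 133 135 136 137 136]
```

```bash
python3 -m creep '[[0,0,0,-0.0017,-0.0023,0.012,1],[0,0,0,0,0,0.012,1],[0,0,0,0,0,0,1],[0,0,0,0,0,0,1],[0,0,0,0,0,0,1]]'|python3 av.py .4815,-.4065,.1024,76; for i in 1 2 3; do python3 -m creep '[[0,0,0,0,0,0.004,1],[0,0,0,0,0,0.004,1],[0,0,0,0,0,0,1],[0,0,0,0,0,0,1]]'|python3 av.py; done
```

```text
[ 0.4802 -0.4081  0.1901] [0. 0. 0.] ypr [-180.   -0.   76.] F [ 0.1 -0.3 -1.1] width: 0.0377 clock: 39.77
shift 0.0019 0.0009 0.0877
[ 0.4801 -0.4082  0.1822] [0. 0. 0.] ypr [-180.   -0.   76.] F [-0.5  0.  -1.2] width: 0.0377 clock: 40.1
[ 0.4801 -0.408   0.174 ] [0. 0. 0.] ypr [-180.   -0.   76.] F [ 0.9  0.  -1.5] width: 0.0379 clock: 40.43
[ 0.4801 -0.408   0.166 ] [0. 0. 0.] ypr [-180.   -0.   76.] F [ 0.  -0.3 -2. ] width: 0.0377 clock: 40.77
```

```bash
python3 -m creep '[[0,0,0,0.0015,0.001,0,1],[0,0,0,0,0,0.015,1],[0,0,0,0,0,0.015,1],[0,0,0,0,0,0.015,1],[0,0,0,0,0,0.012,1],[0,0,0,0,0,0,1],[0,0,0,0,0,0,1],[0,0,0,0,0,0,1]]'|python3 av.py; for i in 1 2 3 4; do python3 -m creep '[[0,0,0,0,0,0.0015,1],[0,0,0,0,0,0,1]]'|python3 av.py; done
```

```text
[ 0.482  -0.4075  0.1103] [0. 0. 0.] ypr [179.9   0.   76. ] F [ 0.1  0.3 -1.3] width: 0.0382 clock: 41.43
[ 0.482  -0.4074  0.1087] [0. 0. 0.] ypr [179.9   0.   76. ] F [-0.3 -0.1 -1.3] width: 0.0379 clock: 41.6
[ 0.4817 -0.407   0.1066] [0. 0. 0.] ypr [180.  -0.  76.] F [ 0.9 -0.3 -1.3] width: 0.0378 clock: 41.77
[ 0.4815 -0.4069  0.1048] [0. 0. 0.] ypr [-180.   -0.   76.] F [ 0.8 -0.5 -1.1] width: 0.0378 clock: 41.93
[ 0.4816 -0.4071  0.1034] [0. 0. 0.] ypr [180.  -0.  76.] F [-0.1  0.3 -2.2] width: 0.0377 clock: 42.1
```

```bash
for i in 1 2; do python3 -m creep '[[0,0,0,0,0,0.001,1],[0,0,0,0,0,0,1]]'|python3 av.py; done; python3 -m creep '[[0,0,0,0,0,0,0.3],[0,0,0,0,0,0,0],[0,0,0,0,0,0,0],[0,0,0,0,0,0,0],[0,0,0,0,0,0,0],[0,0,0,0,0,0,0],[0,0,0,0,0,-0.03,0],[0,0,0,0,0,-0.04,0],[0,0,0,0,0,-0.04,0],[0,0,0,0,0,-0.02,0],[0,0,0,-0.035,0,0,0],[0,0,0,-0.035,0,0,0],[0,0,0,-0.035,0,0,0],[0,0,0,0,0,0,0],[0,0,0,0,0,0,0],[0,0,0,0,0,0,0]]'|python3 av.py
python3 - <<'E'
from h import *
t,_=manip.grab_frame("top");s,_=manip.grab_frame("scene")
k=lambda i,x,y,w,h,f:cv2.resize(i[y:y+h,x:x+w],(w*f,h*f),interpolation=cv2.INTER_CUBIC)
cv2.imwrite("pics/fin.png",np.vstack([np.hstack([k(s,200,80,140,150,3),k(s,200,80,120,150,3)[:,:0]]) if 0 else np.hstack([k(s,200,80,140,150,3),k(t,315,120,120,150,3)]),]))
for n,im in(("top",t),):
    h=cv2.cvtColor(im,cv2.COLOR_BGR2HSV);m=(h[...,2]<70);m[:205]=0;m[245:]=0;m[:,:455]=0;m[:,485:]=0;print(blobs(m,5,300))
E
```

```text
[ 0.4816 -0.4072  0.1032] [0. 0. 0.] ypr [180.  -0.  76.] F [-1.4  1.   4.9] width: 0.0377 clock: 42.27
[ 0.4816 -0.4072  0.1031] [0. 0. 0.] ypr [ 1.8e+02 -1.0e-01  7.6e+01] F [-2.8  2.3 10.8] width: 0.038 clock: 42.43
[ 0.4562 -0.5087  0.231 ] [0. 0. 0.] ypr [-180.   -0.   76.] F [ 0.5  0.2 -0.7] width: 0.0869 clock: 43.77
[([471.38, 223.24], [467, 220, 9, 8, 58])]
```

View pics/fin.png

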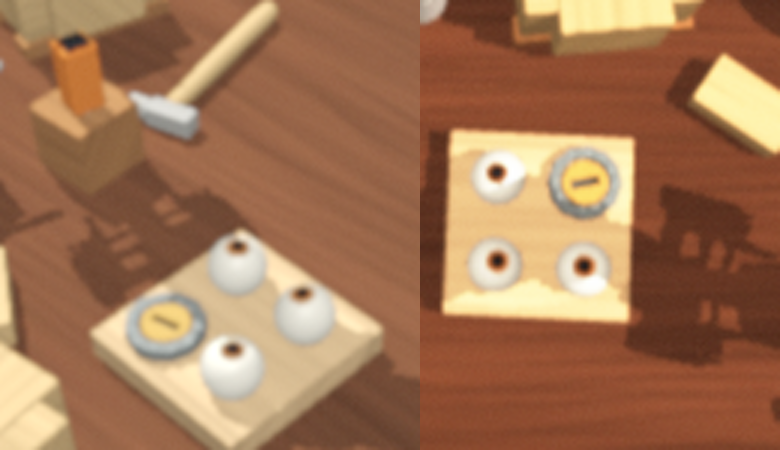

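The final picture shows three upright eyes in the wells at crop (237,262), (232,365) and (304,312). The slot at (586,182) is turned a quarter. The driver stands in its block at (78,75), its top at top-view px (471,223) as at the start, and the gripper is clear.

```bash
python3 -c "
from cell import manip
print(manip.finish_job())"
```

```text
the job is handed in; nothing more can be done
None
```

The job is handed in at about 44 s: all three eyes sit in their wells iris up, the lock screw is turned a quarter turn clockwise to its stop, and the driver stands back in its block with the gripper clear.

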